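# Hang the drain basket in the rim notch of the rinse bath

### The arm

A 6-joint arm with a two-finger parallel gripper is mounted at the origin on a cart in front of the work surface, level with it; the furniture and walls round the work are solid. World frame = base frame: x ahead of the robot, y to its left, z up, the work surface at z = 0. Lengths are in mm, angles in degrees, forces in N, time in s.
With the tool pointing down it reaches from about 350 to 850 mm from the base axis. Payload 8.1 kg.
Tool frame: the origin (TCP) lies midway between the tips of the shut fingers; the grasp point (between the pads) lies 19 mm behind it; z points along the fingers, y is the line along which they close (so a half turn about z gives the same grasp; the last joint's range is limited). The gripper opens to 85 mm and grips with 20 to 120 N. Pads are 22 mm wide; open, the fingers measure 114 mm over their backs; the gripper's body (76 mm by 85 mm) begins 54 mm behind the grasp point. The pads swing forward as they close: fully open they stand 13 mm farther back than shut.
Start: joints at [65.695, 7.471, 85.268, -0, 87.261, -4.893], TCP at [199.392, 565.905, 231.292] pointing down, gripper open.
Joint ranges: [-169.43, 169.43], [-51.17, 129.36], [1.28, 143.12], [-76.62, 256.62], [0, 156.53], [-152.29, 152.29]. Speed limits (degrees/s): [136.94, 136.94, 159.86, 180, 180, 180].

### API

Orientations are given as [roll, pitch, yaw] about the fixed x, y, z axes, in that order (R = Rz(yaw) Ry(pitch) Rx(roll)).
In Python, from bench import r gives the robot as it stands. The module is installed in compiled form; this text tells all that it offers.
- The arm moves only by the tool jog_arm, never from a script. Its argument "rows" is a list of rows, each a list of 2 entries, a list of its own where there are three numbers: the shift along the tool's x, y, z in mm, then the turn, a rotation vector about the tool's x, y, z in rad. A call has 1 to 10 rows; each row is the pose to reach, as a shift and turn from the pose commanded when the call began, along the tool's axes at that moment; what a row does not reach only later rows make up. A row lasts 1/10 s, in which the tool goes at most 50 mm and 8.59 degrees, less where a joint would pass 70% of its speed; a pose out of reach is approached as far as the arm can. A call with a gripper value outside its range is refused whole. "grip" is the finger opening in mm, from 0 to 85.4, set as the call begins (left out, the last holds). The fingers move at their own pace and stop on an object; "force" is the grip in N (left out, the last holds). Time passes only in rows, so rows that repeat a pose let the fingers close. It gives the time, the measured TCP pose, the force, the opening and the grip force at its end, in the units of the state.
- r.sense(): the state, without advancing time (a new reading comes with each control period).
- r.snapshot(name): name is "scene" or "top" or "wrist"; returns (picture, depth): 400x640x3 uint8, blue, green, red; 400x640 float32, mm along the optical axis (not along the pixel's ray), 0 where there is no reading.
- r.camera_params(name): a dict with "fx", "fy", "cx", "cy" (pixels), "dist_coeffs" ([k1, k2, p1, p2, k3] as OpenCV has them; the pictures are not rectified), "pose" (4x4, takes a point from camera to world coordinates); the wrist camera has in their place "tool_from_camera" (4x4, takes a point from camera to tool coordinates, whose origin is the TCP and whose axes are the flange's). Camera axes: x right, y down, z forward; pixel columns grow to the right and rows downward; lengths in mm; the calibration is good to about 2 mm. A picture is of the moment at which its call begins: read the wrist's pose just before it. camera_params takes no time and is no camera call.
- r.hand_in(): hands the job in; it is judged then, once.
The state is a dict: "time": time; "joint_pos": joint angles; "qd": joint speeds; "joint_efforts": joint torques, N m; "tool_pos": TCP position; "tcp_rot": TCP orientation; "ft_force": force on the tool from outside, world axes, zero at the start; "wrist_torque": the same for the moment, N m; "finger_gap": finger opening in mm; "grip_force": force on a finger pad.
Only numpy, scipy, OpenCV 4.12 (cv2) and the standard library are available. Lean on these libraries where they do the work, as an engineer would, in place of code of your own. Each camera call takes 0.05 s, during which the arm holds its last target. There are 200 camera calls.

### The job

Hang the little drain basket by its own hook on the near rim of the white rinse bath, basket inside the bath, and get the hook fully down into the one notch in the steel strip along that rim, so that it cannot slide along, then let go. The strip may sit a little to either side, so feel for the notch gently along the rim: do not force the basket against the bath, and leave the bottle, the sample box and the timer where they are.

Things in the scene. Friction and masses are not known exactly. Their poses are not given: they have to be found in the camera images.
- basket: Loose plain steel drain basket, 100-170 g, upright on the worktop: open box 40 (x) x 44 (y) x 50 mm high, walls dotted with holes. Origin: centre of underside, z up. A strap 22 mm wide (y), 4 mm thick, rises flush with its -x face (x = -20 mm) and bends over to -x and down: a hook open downward. A grey ribbed grip tab stands on top of the strap. Rigid (1 mm of give at 20 N).
- basket_hook (a point): Middle of the ceiling of the hook's slot, at (-25.5, 0, 70) mm in the basket's frame; axes as the basket's. The slot is 11 mm wide (x -31 to -20 mm) and 22 mm long (y); its outer leg is 4 mm thick and ends 22 mm below the ceiling.
- basket_tab (a point): Point to grasp in the grip tab, at (-18, 0, 100) mm in the basket's frame; axes as the basket's. The tab is 12 (x) x 24 (y) mm, from z = 74 to 116 mm, free on all sides.
- bath: White open rinse bath, fixed, empty, 120 (x) x 230 (y) mm, walls 4 mm thick and 103 mm high. Origin: centre of underside; +x away from the robot, y along its long side, z up. Its near (-x) wall carries a steel rim strip, 168 mm long, 6 mm thick, top at z = 115 mm, with one notch in its middle, 28 mm long (y), floor at z = 108 mm. Rigid; over 30 N between basket and bath counts as forcing.
- bath_rim (a point): Middle of the near wall's length and thickness at the height of the strip's top: (-58, 0, 115) mm in the bath's frame, axes as the bath's. The strip (x -61 to -55 mm) is clamped firmly with its notch up to 28 mm to either side (y) of this point; how far is not measured. The hook's ceiling rests at z = 115 mm beside the notch, at 108 mm in it.
- bottle: Reagent bottle with a screw cap, 64 mm in diameter, 145 mm tall, a bystander; origin under its centre.
- sample_box: White lidded sample box, 73 x 73 x 50 mm, a bystander; origin under its centre.
- timer: Flat white bench timer with three buttons, 60 x 66 x 18 mm, a bystander; origin under its centre.

How it is judged (in metres and radians):
On the way:
1. the hook straddles the near rim, basket inside the bath (x of basket_hook in the frame of bath between -0.065 and -0.051 m and y of basket_hook in the frame of bath between -0.045 and 0.045 m and x of basket in the frame of bath above -0.05 m and angle between the x axis of basket and the x axis of bath, either way round below 0.25 rad and z of basket_hook in the frame of bath between 0.105 and 0.128 m), for 0.1 s.
At the end, for the whole second after the job is handed in: The basket hangs by its hook from the strip on the bath's near rim, the box inside the bath, square to the rim within 0.25 rad and upright within 0.15 rad, at rest and borne by the bath, with the slot's ceiling within 2.5 mm of the height of the notch floor (so the hook is in the notch) (x of basket_hook in the frame of bath between -0.065 and -0.051 m and y of basket_hook in the frame of bath between -0.045 and 0.045 m and x of basket in the frame of bath above -0.05 m and angle between the x axis of basket and the x axis of bath, either way round below 0.25 rad and z of basket_hook in the frame of bath between 0.105 and 0.1105 m and angle between basket's own z axis and vertical below 0.15 rad and linear speed of basket below 0.02 m/s and contact force between basket and bath above 0.2 N); the robot touches nothing.
It fails at once if the basket is forced against the bath (over 30 N) (contact force between basket and bath above 30 N).
It fails at once if the bottle is displaced by more than 25 mm (distance of bottle from where it was at the start of the episode above 0.025 m).
It fails at once if the sample box is displaced by more than 25 mm (distance of sample_box from where it was at the start of the episode above 0.025 m).
It fails at once if the timer is displaced by more than 25 mm (distance of timer from where it was at the start of the episode above 0.025 m).
It also fails if it takes over 58 s, if anything falls off the work surface, if the arm or the gripper's body presses on something with over 40 N, if the wrist force passes 120 N, or if a joint passes its speed limit or range.

## Working session

There is one attempt and no reset: what is moved stays moved. The work goes in short steps, Python scripts to look and compute and a tool call to move; the robot and the scene stay as the last step left them, time stands still between calls to the robot, and variables do not carry over. Pictures are saved under pics/ and viewed, at most 10 in all, crops included, and the job is handed in when it is done.

Besides the shell and the picture viewer there is one more tool, called after "Call:" by a JSON object that holds its "api" and its "payload", one argument or row to a line. jog_arm: Moves the arm, as the interface text tells. Its arguments: {"type":"object","properties":{"rows":{"type":"array"},"grip":{"type":"number"},"force":{"type":"number"}},"required":["rows"]}

```bash
mkdir -p pics
cat > h.py <<'E'
import numpy as np, cv2
from bench import r
from scipy.spatial.transform import Rotation as R
def pts(name, st=None):
    im,d=r.snapshot(name); c=r.camera_params(name)
    K=np.array([[c['fx'],0,c['cx']],[0,c['fy'],c['cy']],[0,0,1.]])
    v,u=np.mgrid[0:400,0:640].astype(np.float32)
    n=cv2.undistortPoints(np.stack([u.ravel(),v.ravel()],1)[:,None],K,np.array(c['dist_coeffs']))[:,0].reshape(400,640,2)
    P=np.dstack([n[...,0]*d,n[...,1]*d,d])
    if name=='wrist':
        T=np.eye(4);T[:3,:3]=R.from_euler('xyz',st['tcp_rot'],degrees=True).as_matrix();T[:3,3]=st['tool_pos'];T=T@np.array(c['tool_from_camera'])
    else: T=np.array(c['pose'])
    W=P@T[:3,:3].T+T[:3,3]; W[d==0]=np.nan
    return im,W
E
python3 - <<'E'
from h import *
print(r.sense())
for n in ['top','scene']:
    im,W=pts(n); np.save(n+'.npy',W); cv2.imwrite(f'pics/{n}.png',im); print(n,np.round(r.camera_params(n)['pose'],2).tolist())
E
```

```text
{'time': 0.0, 'joint_pos': array([ 6.56947449e+01,  7.51588282e+00,  8.53292626e+01, -1.54731927e-03,
        8.72623547e+01, -4.89396365e+00]), 'qd': array([-0.10011424, -0.1752394 ,  0.00648516,  0.00726243, -0.02732846,
       -0.09300411]), 'joint_efforts': array([ 3.76966535e-03, -5.69405401e+01, -5.00561321e+01,  1.18835578e-04,
        1.46433769e-02, -1.99956480e-05]), 'tool_pos': array([199.17575167, 565.38686434, 230.23652628]), 'tcp_rot': array([-1.79892760e+02, -7.63125640e-03,  1.60588777e+02]), 'ft_force': array([-0.46014063,  0.00394065,  0.20369222]), 'wrist_torque': array([ 0.0416142 , -0.0130387 , -0.01425749]), 'grip_force': 0.0, 'finger_gap': 85.29377662022603}
top [[0.03, -1.0, 0.08, 430.69], [-1.0, -0.03, 0.01, -55.49], [-0.01, -0.08, -1.0, 945.07], [0.0, 0.0, 0.0, 1.0]]
scene [[0.73, -0.4, 0.55, -25.5], [-0.68, -0.46, 0.57, -612.36], [0.02, -0.79, -0.61, 671.48], [0.0, 0.0, 0.0, 1.0]]
```

View pics/top.png

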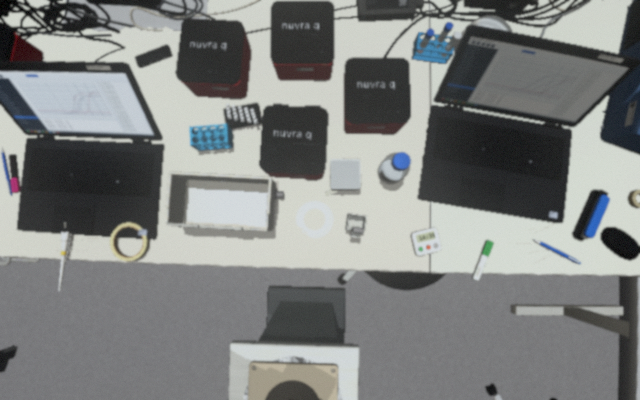

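View pics/scene.png

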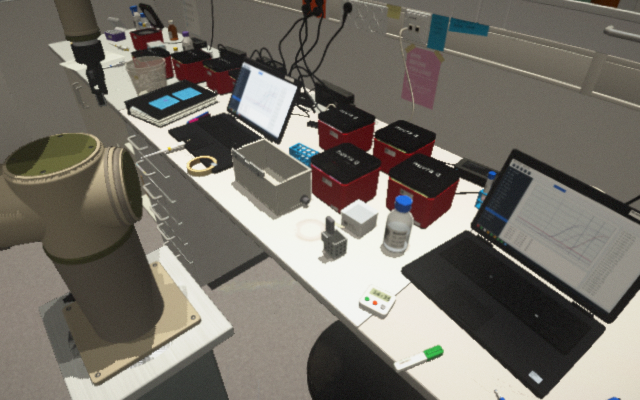

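The top view shows the bath at about (170–280, 175–235), the basket at (355, 225), sample box (345, 175), bottle (395, 168) and timer (426, 242). The scene view shows the same layout. I'll crop for closer reading.

Run:
```python
from h import *
im=cv2.imread('pics/top.png'); W=np.load('top.npy')
a=cv2.resize(im[165:255,160:300],None,fx=5.5,fy=5.5,interpolation=cv2.INTER_CUBIC)[:300*2]
b=cv2.resize(im[205:245,335:375],None,fx=7,fy=7,interpolation=cv2.INTER_CUBIC)
c=np.zeros((800,800,3),np.uint8); c=np.zeros((600,800,3),np.uint8)
a=cv2.resize(a,(520,334)); c[:334,:520]=a; c[:280,520:800]=b
s=cv2.imread('pics/scene.png'); s1=cv2.resize(s[130:220,225:320],None,fx=2.9,fy=2.9,interpolation=cv2.INTER_CUBIC)
s2=cv2.resize(s[210:265,310:355],None,fx=4.7,fy=4.7,interpolation=cv2.INTER_CUBIC)
c[336:336+s1.shape[0],:s1.shape[1]]=s1[:264]; c[336:336+s2.shape[0],400:400+s2.shape[1]]=s2[:264]
cv2.imwrite('pics/c1.png',c)
def near(W,lo,hi,zlo,zhi):
    m=(W[...,0]>lo[0])&(W[...,0]<hi[0])&(W[...,1]>lo[1])&(W[...,1]<hi[1])&(W[...,2]>zlo)&(W[...,2]<zhi); return W[m]
for n in ['top','scene']:
    W=np.load(n+'.npy')
    if n=='top':
        print(W[225,355],W[240,345],W[200,230],W[228,220],W[178,220])
        c0=W[225,355]
    for zl,zh in [(8,45),(45,60),(60,85),(85,130)]:
        p=near(W,(c0[0]-60,c0[1]-60),(c0[0]+60,c0[1]+60),zl,zh)
        if len(p): print(n,'basket',zl,zh,len(p),np.round([np.nanmin(p,0),np.nanmax(p,0),np.median(p,0)],1).tolist())
    for zl,zh in [(90,106),(106,125)]:
        p=near(W,(W[200,230,0]-120 if n=='top' else 300,0),(600,330),zl,zh)
        if len(p): print(n,'bath',zl,zh,len(p),np.round([np.nanpercentile(p,2,0),np.nanpercentile(p,98,0)],1).tolist())
```

```text
[ 447.00703185 -141.37514804    2.90155783] [ 409.21836036 -117.41300453    2.92779061] [500.39829305 172.6533333    4.0412155 ] [429.81756836 165.08583601 114.98924148] [546.75371431 183.26271971  68.23352088]
top basket 8 45 50 [[434.1, -162.0, 8.3], [472.1, -116.4, 44.7], [457.0, -145.5, 27.6]]
top basket 45 60 77 [[420.0, -163.0, 45.1], [474.2, -118.0, 56.4], [459.9, -138.9, 50.7]]
top basket 60 85 46 [[418.2, -147.0, 71.8], [429.6, -126.1, 76.9], [422.9, -136.5, 74.5]]
top basket 85 130 67 [[427.8, -149.0, 92.4], [440.9, -126.3, 119.2], [434.3, -136.6, 115.9]]
top bath 90 106 468 [[428.3, 19.9, 90.7], [557.8, 292.5, 105.9]]
top bath 106 125 574 [[429.0, 44.2, 106.1], [556.6, 291.7, 122.2]]
scene basket 8 45 318 [[429.6, -167.7, 8.1], [473.5, -121.2, 45.0], [449.3, -154.4, 26.6]]
scene basket 45 60 107 [[416.2, -167.9, 45.0], [474.4, -123.2, 59.5], [434.0, -148.5, 48.6]]
scene basket 60 85 98 [[416.2, -153.5, 60.0], [438.0, -128.7, 84.9], [426.1, -143.9, 72.6]]
scene basket 85 130 120 [[426.6, -154.1, 85.3], [439.8, -128.7, 116.6], [430.3, -145.9, 104.6]]
scene bath 90 106 819 [[427.5, 11.1, 90.5], [559.7, 288.0, 105.7]]
scene bath 106 125 257 [[428.0, 3.7, 106.1], [588.1, 282.6, 124.6]]
```

View pics/c1.png

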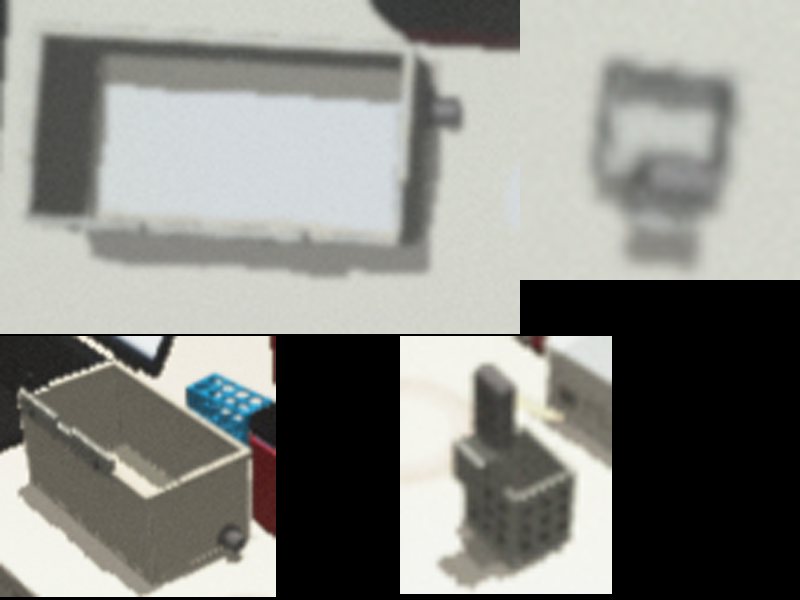

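The crops show the bath slightly yawed. There are strip-end marks near crop (78,225) and (305,236), and the notch is faint in the scene view. The basket sits square-ish, with its hook toward the robot. Next I'll fit the poses.

Run:
```python
from h import *
print(np.round(r.camera_params('wrist')['tool_from_camera'],2).tolist(), r.camera_params('wrist')['fx'])
for n in ['top','scene']:
    W=np.load(n+'.npy')
    P=W.reshape(-1,3)
    m=(P[:,0]>400)&(P[:,0]<575)&(P[:,1]>40)&(P[:,1]<310)&(P[:,2]>98)&(P[:,2]<120)
    p=P[m]
    print(n,'bath',cv2.minAreaRect(p[:,:2].astype(np.float32)))
    # near wall outline: by y bins
    for y in range(50,300,25):
        q=p[abs(p[:,1]-y)<12.5]; q=q[q[:,0]<450]
        if len(q): print(y,len(q),np.round([q[:,0].min(),np.median(q[:,0]),q[:,0].max(),q[:,2].max()],1))
    m=(P[:,0]>390)&(P[:,0]<500)&(P[:,1]>-190)&(P[:,1]<-90)
    q=P[m&(P[:,2]>92)]; print('tab',cv2.minAreaRect(q[:,:2].astype(np.float32)))
    q=P[m&(P[:,2]>40)]; print('bsk',cv2.minAreaRect(q[:,:2].astype(np.float32)))
W=np.load('top.npy')
for u in range(165,285,3):
    c=W[215:240,u]; c=c[(c[:,2]>85)&(c[:,2]<125)]
    if len(c): print(u,np.round([c[:,0].min(),c[:,0].max(),np.median(c[:,1]),c[:,2].max()],0),end=';')
```

```text
[[0.0, -0.95, -0.31, 80.17], [1.0, 0.0, -0.0, -0.33], [0.0, -0.31, 0.95, -142.29], [0.0, 0.0, 0.0, 1.0]] 276.22290214792696
top bath ((491.23382568359375, 169.88055419921875), (130.81436157226562, 249.78546142578125), 0.6544864177703857)
75 40 [427.8 430.6 448.6 106.6]
100 18 [427.8 429.8 431.9 106.1]
125 32 [428.5 430.9 433.4 119.3]
150 31 [426.1 430.6 434.5 118.5]
175 35 [429.2 431.7 434.3 118.2]
200 27 [430.6 433.  435.5 111.5]
225 32 [430.3 432.7 436.5 118.8]
250 33 [429.2 433.7 436.3 118.1]
275 29 [432.6 435.  437.6 118.4]
tab ((434.5548400878906, -137.7568817138672), (23.380558013916016, 12.32492733001709), 81.96417999267578)
bsk ((444.8890075683594, -139.276123046875), (44.52256774902344, 54.935150146484375), 83.57230377197266)
scene bath ((494.8840026855469, 166.42984008789062), (249.49484252929688, 137.1375732421875), 89.73638153076172)
50 16 [426.4 436.  448.  104.1]
75 12 [426.4 428.6 439.1 103.4]
100 12 [428.5 429.8 431.9 102.5]
125 38 [426.2 428.5 433.2 115.8]
150 32 [427.3 429.7 434.4 115.7]
175 30 [428.1 429.8 435.5 115.7]
200 20 [428.5 430.6 436.8 108. ]
225 34 [429.4
[... 485 characters left out ...]
9 [432. 436. 234. 117.];192 [432. 434. 228. 116.];195 [430. 435. 221. 115.];198 [430. 435. 215. 115.];201 [431. 435. 210. 110.];204 [431. 435. 203. 110.];207 [431. 436. 197. 111.];210 [431. 434. 187. 117.];213 [429. 434. 181. 117.];216 [430. 434. 174. 118.];219 [430. 434. 167. 116.];222 [430. 434. 160. 118.];225 [430. 432. 154. 116.];228 [430. 433. 147. 117.];231 [426. 433. 140. 117.];234 [429. 433. 134. 117.];237 [429. 433. 127. 115.];240 [429. 433. 121. 116.];243 [429. 431. 116. 105.];246 [429. 432. 110. 104.];249 [430. 432. 103. 103.];252 [430. 430.  96. 104.];255 [428. 430.  89. 105.];258 [428. 430.  83. 103.];261 [428. 430.  76. 104.];264 [428. 431.  69. 105.];267 [429. 462.  63. 106.];
```

Call:
{"api": "jog_arm", "payload": {
  "rows": [
    [[-250,-322,15],[0,0,0.7]],
    [[-250,-322,15],[0,0,0.7]],
    [[-250,-322,15],[0,0,0.7]],
    [[-250,-322,15],[0,0,0.7]],
    [[-250,-322,15],[0,0,0.7]],
    [[-250,-322,15],[0,0,0.7]],
    [[-250,-322,15],[0,0,0.7]],
    [[-250,-322,15],[0,0,0.7]],
    [[-250,-322,15],[0,0,0.7]],
    [[-250,-322,15],[0,0,0.7]]
  ],
  "grip": 60,
  "force": 60
}}

```text
time: 1.1
tool_pos: [328.6, 177.7, 216.1]
tcp_rot: [180.0, -0.0, 120.2]
ft_force: [0.2, 1.4, 0.3]
finger_gap: 59.9
grip_force: 0.0
```

Call:
{"api": "jog_arm", "payload": {
  "rows": [
    [[-328,-70,26],[0,0,0.663]],
    [[-328,-70,26],[0,0,0.663]],
    [[-328,-70,26],[0,0,0.663]],
    [[-328,-70,26],[0,0,0.663]],
    [[-328,-70,26],[0,0,0.663]],
    [[-328,-70,26],[0,0,0.663]],
    [[-328,-70,26],[0,0,0.663]],
    [[-328,-70,26],[0,0,0.663]],
    [[-328,-70,26],[0,0,0.663]],
    [[-328,-70,26],[0,0,0.663]]
  ]
}}

```text
time: 2.1
tool_pos: [434.4, -137.2, 190.0]
tcp_rot: [-180.0, -0.1, 82.6]
ft_force: [0.3, -0.4, -0.3]
finger_gap: 60.1
grip_force: 0.0
```

Run:
```python
from h import *
s=r.sense(); im,W=pts('wrist',s); cv2.imwrite('pics/w1.png',im); np.save('w1.npy',W)
print(s['tool_pos'],s['tcp_rot'],s['ft_force'])
P=W.reshape(-1,3)
m=(P[:,0]>390)&(P[:,0]<500)&(P[:,1]>-190)&(P[:,1]<-90)
for zl,zh in [(111,120),(95,120),(66,80),(40,56)]:
    q=P[m&(P[:,2]>zl)&(P[:,2]<zh)]
    if len(q)>5: print(zl,len(q),np.median(q,0),cv2.minAreaRect(q[:,:2].astype(np.float32)))
```

```text
[ 434.43182758 -137.20562941  190.02998562] [-1.79960787e+02 -5.07033973e-02  8.26084553e+01] [ 0.33331606 -0.39160212 -0.30147574]
111 366 [ 436.12888005 -137.61925743  115.40864895] ((435.7565612792969, -138.48280334472656), (22.957258224487305, 11.711853981018066), 83.40057373046875)
95 444 [ 436.25159873 -135.26932945  115.12750258] ((435.7591552734375, -138.30816650390625), (23.078845977783203, 12.400251388549805), 81.86671447753906)
66 257 [ 424.55342111 -135.35100546   73.7682255 ] ((430.3046569824219, -138.13682556152344), (23.07467269897461, 22.318124771118164), 81.91954040527344)
40 478 [ 461.30540942 -133.69254372   49.10159263] ((446.5470886230469, -140.50656127929688), (44.3203239440918, 54.46406173706055), 83.4820556640625)
```

View pics/w1.png

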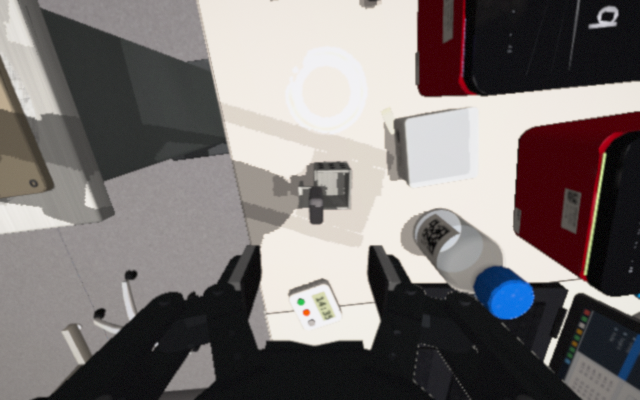

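The wrist view shows the basket upright at (320,190), its tab at (316,205), between the open fingers and clear of the bottle and box. The measured tab is at (436,−138.4), yaw about −7°. Descending.

Call:
{"api": "jog_arm", "payload": {
  "rows": [
    [[1,2,40],[0,0,0]],
    [[1,2,75],[0,0,0]],
    [[1,2,95],[0,0,0]],
    [[1,2,104],[0,0,0]],
    [[1,2,108],[0,0,0]],
    [[1,2,108],[0,0,0]],
    [[1,2,108],[0,0,0]]
  ]
}}

```text
time: 2.85
tool_pos: [437.4, -138.5, 83.8]
tcp_rot: [179.9, 0.0, 82.5]
ft_force: [0.5, -0.4, 0.9]
finger_gap: 60.2
grip_force: 0.0
```

Call:
{"api": "jog_arm", "payload": {
  "rows": [
    [[0,0,0],[0,0,0]],
    [[0,0,0],[0,0,0]],
    [[0,0,0],[0,0,0]],
    [[0,0,0],[0,0,0]],
    [[0,0,0],[0,0,0]],
    [[0,0,0],[0,0,0]],
    [[0,0,0],[0,0,0]],
    [[0,0,0],[0,0,0]]
  ],
  "grip": 2,
  "force": 60
}}

```text
time: 3.65
tool_pos: [436.5, -138.5, 82.6]
tcp_rot: [180.0, 0.0, 82.5]
ft_force: [-1.2, 0.3, 5.2]
finger_gap: 11.2
grip_force: 61.1
```

Call:
{"api": "jog_arm", "payload": {
  "rows": [
    [[0,0,-30],[0,0,0]],
    [[0,0,-70],[0,0,0]],
    [[0,0,-110],[0,0,0]],
    [[20,-2,-140],[0,0,-0.02]],
    [[60,-7,-140],[0,0,-0.05]],
    [[105,-12.5,-140],[0,0,-0.08]],
    [[150,-18,-140],[0,0,-0.11]],
    [[195,-23,-140],[0,0,-0.11]],
    [[240,-29,-140],[0,0,-0.11]],
    [[270,-32,-140],[0,0,-0.11]]
  ]
}}

```text
time: 4.65
tool_pos: [439.0, 136.3, 221.6]
tcp_rot: [-179.9, -0.0, 88.9]
ft_force: [1.0, -0.3, -1.4]
finger_gap: 11.3
grip_force: 60.2
```

Run:
```python
from h import *
s=r.sense(); im,W=pts('wrist',s); cv2.imwrite('pics/w2.png',im); np.save('w2.npy',W)
print(s['tool_pos'],s['tcp_rot'],s['ft_force'],s['finger_gap'],s['qd'].round(1))
```

```text
[438.98148638 136.25099723 221.61669973] [-1.79944579e+02 -3.17547743e-02  8.88860616e+01] [ 1.02505332 -0.31752667 -1.41565295] 11.3386913093894 [ 36.   15.3 -12.5  -1.   -2.7  35.5]
```

View pics/w2.png

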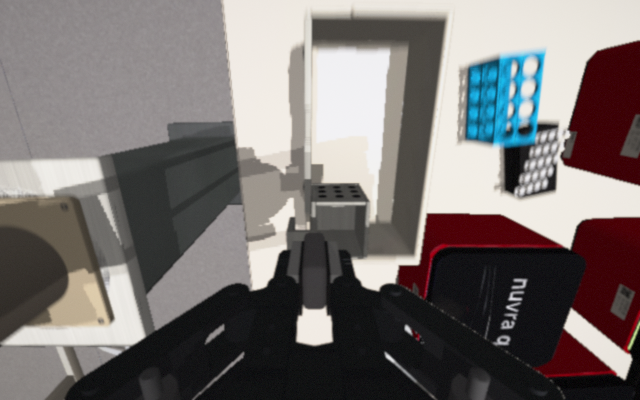

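The basket is held upright over the bath, with its wall at (340,210). The strip runs along column ~310, rows 70–190. That frame was taken while moving, so I'll settle and measure the strip, notch and hook.

Call:
{"api": "jog_arm", "payload": {
  "rows": [
    [[0,0,0],[0,0,0]],
    [[0,0,0],[0,0,0]],
    [[0,0,0],[0,0,0]]
  ]
}}

```text
time: 5.0
tool_pos: [439.8, 132.6, 221.9]
tcp_rot: [-180.0, 0.0, 88.7]
ft_force: [-0.7, -0.4, -0.9]
finger_gap: 10.9
grip_force: 60.1
```

Run:
```python
from h import *
s=r.sense(); im,W=pts('wrist',s); cv2.imwrite('pics/w3.png',im); np.save('w3.npy',W)
print(s['tool_pos'],s['tcp_rot'],s['ft_force'],s['qd'].round(1))
v,u=np.mgrid[0:400,0:640]
for y in range(150,300,5):
    m=(abs(W[...,1]-y)<2.5)&(W[...,0]>415)&(W[...,0]<450)&(W[...,2]>98)&(W[...,2]<125)
    q=W[m]
    if len(q): t=q[q[:,2]>q[:,2].max()-4]; print(y,len(q),np.round([q[:,0].min(),q[:,0].max(),t[:,0].min(),t[:,0].max(),q[:,2].max()],1),u[m].min(),u[m].max(),v[m].min(),v[m].max())
t=s['tool_pos']
for zl,zh in [(130,186),(186,197),(200,216)]:
    m=(W[...,2]>zl)&(W[...,2]<zh)&(abs(W[...,0]-t[0])<60)&(abs(W[...,1]-t[1])<40); q=W[m]
    if len(q): print(zl,len(q),np.round([np.percentile(q,2,0),np.percentile(q,98,0)],1).tolist(),cv2.minAreaRect(q[:,:2].astype(np.float32)))
c=cv2.resize(im[50:270,250:400],(545,600)*1 if False else (409,600),interpolation=cv2.INTER_CUBIC); cv2.imwrite('pics/w3c.png',c)
```

```text
[439.81633175 132.63018624 221.93918467] [-1.79968496e+02  2.43187499e-02  8.87331888e+01] [-0.74341817 -0.43187964 -0.9035242 ] [-0.5 -0.3 -0.2  0.1 -0.1  0.1]
150 35 [430.5 436.1 430.5 436.  116. ] 304 310 178 183
155 36 [430.6 436.3 430.6 436.3 116.2] 304 310 172 177
160 35 [430.8 436.4 430.8 436.3 116.2] 304 310 167 172
165 41 [430.9 436.5 430.9 436.5 116. ] 304 310 162 167
170 38 [431.1 436.7 431.1 436.7 115.8] 304 310 156 161
175 38 [431.3 436.8 431.3 436.8 116.6] 304 310 151 156
180 41 [431.4 436.9 431.4 436.9 116.4] 304 310 145 150
185 43 [431.5 437.  431.6 437.  116.3] 304 310 139 145
190 42 [431.5 437.1 431.5 437.1 108.5] 304 310 133 138
195 37 [431.8 437.3 431.8 437.3 109.3] 304 310 127 132
200 40 [431.8 437.4 431.8 437.4 109.2] 304 310 122 127
205 42 [432.  437.5 432.  437.5 109. ] 304 310 116 121
210 42 [432.2 437.6 432.2 437.6 108.8] 304 310 110 115
215 42 [432.4 437.9 432.7 437.9 116.4] 304 310 104 109
220 42 [432.7 438.  432.7 438.  116.3] 304 310 98 103
225 52 [432.1 438.2 432.1 438.2 116. ] 303 310 91 97
230 49 [432.2 438.3 432.2 438.3 115.9] 303 310 85 91
235 53 [4
[... 399 characters left out ...]
] 303 310 31 37
275 60 [433.8 439.5 433.8 439.5 116.4] 303 310 23 30
280 58 [433.9 439.6 433.9 439.6 116.8] 303 310 15 23
285 32 [434.1 449.5 434.1 439.6 115.6] 303 322 14 16
290 98 [435.5 449.5 435.5 449.5 104.2] 305 322 9 15
130 2781 [[439.7, 111.9, 140.9], [475.1, 154.1, 184.7]] ((457.0191955566406, 133.0854034423828), (43.044498443603516, 39.980857849121094), 87.87522888183594)
186 745 [[425.2, 111.0, 186.3], [476.7, 153.8, 194.7]] ((449.9754638671875, 132.1952362060547), (44.38395309448242, 54.189849853515625), 88.56684112548828)
200 369 [[423.2, 132.6, 200.9], [441.6, 143.6, 214.4]] ((433.6756286621094, 137.62281799316406), (21.604887008666992, 12.655842781066895), 0.19338537752628326)
```

View pics/w3c.png

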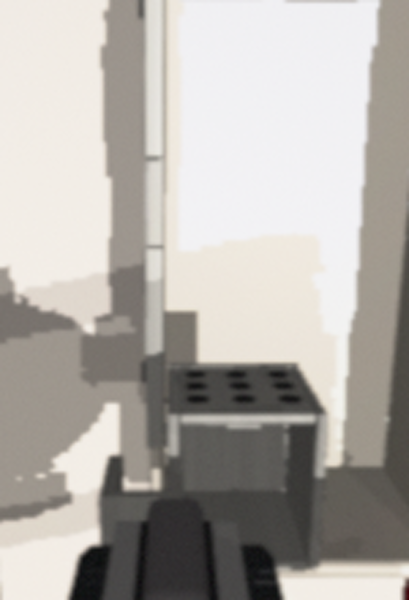

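Strip and hook are both measured in the wrist frame. The notch edges are at crop rows 158 and 246, so the notch runs y≈186–214 with its centre at 200. The strip is centred at x≈434.7 there, yaw −1.5°. The hook is at about (432.2,132.4). I'll move over the notch and lower part-way.

Call:
{"api": "jog_arm", "payload": {
  "rows": [
    [[30,0.5,0],[0,0,0]],
    [[60,0.9,0],[0,0,0]],
    [[67.6,0.9,10],[0,0,0]],
    [[67.6,0.9,30],[0,0,0]],
    [[67.6,0.9,45],[0,0,0]],
    [[67.6,0.9,56],[0,0,0]],
    [[67.6,0.9,60],[0,0,0]],
    [[67.6,0.9,60],[0,0,0]],
    [[67.6,0.9,60],[0,0,0]],
    [[67.6,0.9,60],[0,0,0]]
  ]
}}

```text
time: 6.05
tool_pos: [442.8, 201.2, 163.3]
tcp_rot: [179.9, -0.0, 88.8]
ft_force: [-0.4, -0.1, -1.4]
finger_gap: 11.4
grip_force: 60.1
```

Run:
```python
from h import *
s=r.sense(); im,W=pts('wrist',s); cv2.imwrite('pics/w4.png',im); np.save('w4.npy',W)
print(s['tool_pos'],s['tcp_rot'],s['ft_force'],s['qd'].round(1))
for y in range(200,270,5):
    m=(abs(W[...,1]-y)<2.5)&(W[...,0]>415)&(W[...,0]<450)&(W[...,2]>98)&(W[...,2]<125)
    q=W[m]
    if len(q): print(y,len(q),np.round([q[:,0].min(),q[:,0].max(),q[:,2].max()],1))
t=s['tool_pos']; zc=t[2]-12.6
for zl,zh in [(-22,-2),(0,5.5)]:
    m=(W[...,2]>zc+zl)&(W[...,2]<zc+zh)&(abs(W[...,0]-t[0])<60)&(abs(W[...,1]-t[1])<40); q=W[m]
    if len(q): print(zl,len(q),np.round([np.percentile(q,2,0),np.percentile(q,98,0)],1).tolist(),cv2.minAreaRect(q[:,:2].astype(np.float32)))
c=cv2.resize(im[100:300,235:405],(510,600),interpolation=cv2.INTER_CUBIC); cv2.imwrite('pics/w4c.png',c)
```

```text
[442.84732556 201.17773435 163.28507079] [ 1.79911111e+02 -3.06594810e-02  8.87839427e+01] [-0.43083733 -0.11195408 -1.42559463] [ 0.2  0.   0.1 -0.  -0.1  0. ]
200 54 [431.7 440.4 122.4]
205 50 [431.9 440.5 121.9]
210 46 [432.  440.7 121.4]
215 47 [431.9 440.7 122. ]
220 137 [432.  449.9 124.5]
225 103 [432.2 449.9 124. ]
230 61 [432.4 438.3 116. ]
235 64 [432.6 438.4 116.4]
240 61 [432.8 438.6 116.3]
245 63 [432.9 438.7 116.6]
250 67 [433.2 438.8 115.9]
255 70 [431.3 439.  116. ]
260 77 [431.4 439.2 116.4]
265 78 [431.6 439.3 115.8]
-22 758 [[427.0, 179.6, 128.9], [479.8, 222.4, 146.5]] ((452.9623718261719, 200.6335906982422), (44.11393356323242, 54.29561996459961), 89.26556396484375)
0 288 [[426.2, 200.7, 151.4], [444.0, 212.0, 155.8]] ((434.38421630859375, 209.9830322265625), (23.98240089416504, 10.93838882446289), 29.93437957763672)
```

View pics/w4c.png

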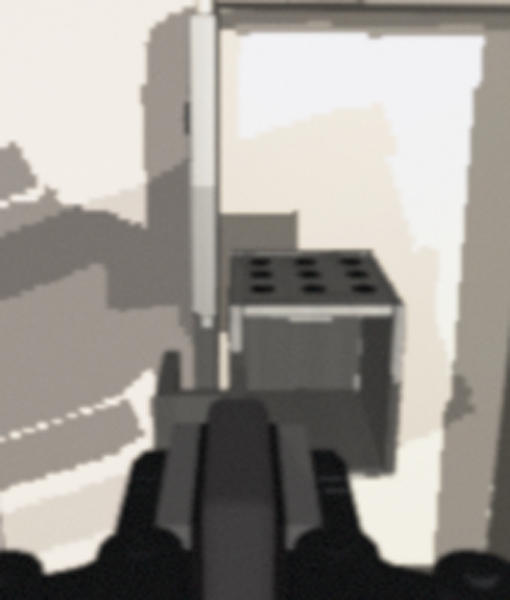

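The view shows the strip (crop column ~203) lying between the hook's outer leg (~170) and the box wall (~235), so the alignment in x is good. Lowering with a small correction.

Call:
{"api": "jog_arm", "payload": {
  "rows": [
    [[-0.8,-0.4,4],[0,0,0]],
    [[-0.8,-0.4,9],[0,0,0]],
    [[-0.8,-0.4,14],[0,0,0]],
    [[-0.8,-0.4,18],[0,0,0]],
    [[-0.8,-0.4,22],[0,0,0]],
    [[-0.8,-0.4,26],[0,0,0]],
    [[-0.8,-0.4,29],[0,0,0]],
    [[-0.8,-0.4,31],[0,0,0]],
    [[-0.8,-0.4,32],[0,0,0]],
    [[-0.8,-0.4,32],[0,0,0]]
  ]
}}

```text
time: 7.1
tool_pos: [441.7, 200.3, 130.2]
tcp_rot: [-180.0, 0.0, 88.8]
ft_force: [-0.4, -0.4, -1.9]
finger_gap: 11.1
grip_force: 60.2
```

Call:
{"api": "jog_arm", "payload": {
  "rows": [
    [[0,0,0.5],[0,0,0]],
    [[0,0,1],[0,0,0]],
    [[0,0,1.5],[0,0,0]],
    [[0,0,2],[0,0,0]],
    [[0,0,2.5],[0,0,0]],
    [[0,0,2.5],[0,0,0]],
    [[0,0,2.5],[0,0,0]]
  ]
}}

```text
time: 7.8
tool_pos: [441.8, 200.3, 127.8]
tcp_rot: [-180.0, 0.0, 88.8]
ft_force: [0.2, 0.6, -2.5]
finger_gap: 11.2
grip_force: 60.2
```

Call:
{"api": "jog_arm", "payload": {
  "rows": [
    [[0,0,0.5],[0,0,0]],
    [[0,0,1],[0,0,0]],
    [[0,0,1],[0,0,0]],
    [[0,0,1],[0,0,0]]
  ]
}}

```text
time: 8.2
tool_pos: [441.8, 200.3, 126.8]
tcp_rot: [-180.0, 0.0, 88.8]
ft_force: [-0.5, -0.1, -2.2]
finger_gap: 11.0
grip_force: 60.2
```

Call:
{"api": "jog_arm", "payload": {
  "rows": [
    [[0,0,0.5],[0,0,0]],
    [[0,0,1],[0,0,0]],
    [[0,0,1],[0,0,0]],
    [[0,0,1],[0,0,0]]
  ]
}}

```text
time: 8.6
tool_pos: [441.8, 200.3, 125.8]
tcp_rot: [-180.0, 0.0, 88.8]
ft_force: [0.5, 0.8, -1.5]
finger_gap: 11.7
grip_force: 60.2
```

Call:
{"api": "jog_arm", "payload": {
  "rows": [
    [[0,0,0.4],[0,0,0]],
    [[0,0,0.8],[0,0,0]],
    [[0,0,0.8],[0,0,0]],
    [[0,0,0.8],[0,0,0]]
  ]
}}

```text
time: 9.0
tool_pos: [441.7, 200.3, 125.0]
tcp_rot: [-180.0, 0.0, 88.8]
ft_force: [-0.6, 0.1, -1.3]
finger_gap: 11.0
grip_force: 60.2
```

Now about 2.5 mm below the strip top with no contact force, so the hook is entering the notch.

Call:
{"api": "jog_arm", "payload": {
  "rows": [
    [[0,0,0.5],[0,0,0]],
    [[0,0,1],[0,0,0]],
    [[0,0,1.5],[0,0,0]],
    [[0,0,2],[0,0,0]],
    [[0,0,2],[0,0,0]],
    [[0,0,2],[0,0,0]]
  ]
}}

```text
time: 9.6
tool_pos: [441.8, 200.3, 122.9]
tcp_rot: [-180.0, 0.0, 88.8]
ft_force: [-0.7, -0.9, -1.4]
finger_gap: 11.1
grip_force: 60.2
```

Call:
{"api": "jog_arm", "payload": {
  "rows": [
    [[0,0,0.5],[0,0,0]],
    [[0,0,1],[0,0,0]],
    [[0,0,1],[0,0,0]],
    [[0,0,1],[0,0,0]]
  ]
}}

```text
time: 10.0
tool_pos: [441.7, 200.3, 122.0]
tcp_rot: [-180.0, 0.0, 88.8]
ft_force: [0.4, 0.7, -2.3]
finger_gap: 11.2
grip_force: 60.2
```

Call:
{"api": "jog_arm", "payload": {
  "rows": [
    [[0,0,0.3],[0,0,0]],
    [[0,0,0.6],[0,0,0]],
    [[0,0,0.6],[0,0,0]],
    [[0,0,0.6],[0,0,0]]
  ]
}}

```text
time: 10.4
tool_pos: [441.8, 200.3, 121.4]
tcp_rot: [-180.0, 0.0, 88.8]
ft_force: [0.1, -0.3, -0.8]
finger_gap: 11.4
grip_force: 60.2
```

Call:
{"api": "jog_arm", "payload": {
  "rows": [
    [[0,0,0.3],[0,0,0]],
    [[0,0,0.5],[0,0,0]],
    [[0,0,0.5],[0,0,0]],
    [[0,0,0.5],[0,0,0]]
  ]
}}

```text
time: 10.8
tool_pos: [441.8, 200.3, 120.9]
tcp_rot: [-180.0, -0.0, 88.8]
ft_force: [-0.1, -0.2, -2.7]
finger_gap: 11.3
grip_force: 60.2
```

Call:
{"api": "jog_arm", "payload": {
  "rows": [
    [[0,0,0.2],[0,0,0]],
    [[0,0,0.4],[0,0,0]],
    [[0,0,0.4],[0,0,0]],
    [[0,0,0.4],[0,0,0]]
  ]
}}

```text
time: 11.2
tool_pos: [441.8, 200.3, 120.6]
tcp_rot: [180.0, -0.0, 88.8]
ft_force: [-0.5, -0.1, -0.8]
finger_gap: 11.4
grip_force: 60.5
```

Call:
{"api": "jog_arm", "payload": {
  "rows": [
    [[0,0,0.2],[0,0,0]],
    [[0,0,0.4],[0,0,0]],
    [[0,0,0.4],[0,0,0]],
    [[0,0,0.4],[0,0,0]]
  ]
}}

```text
time: 11.6
tool_pos: [441.9, 200.3, 120.5]
tcp_rot: [180.0, -0.0, 88.8]
ft_force: [-2.9, -1.0, 4.9]
finger_gap: 11.3
grip_force: 61.2
```

Run:
```python
from h import *
for i in range(3):
    s=r.sense(); im,W=pts('wrist',s); print(s['tool_pos'].round(2),s['ft_force'].round(2),s['wrist_torque'].round(3))
```

```text
[441.86 200.35 120.51] [-2.95 -1.01  4.92] [-0.24   0.667 -0.005]
[441.86 200.37 120.52] [-3.44 -1.56  6.03] [-0.221  0.643 -0.043]
[441.86 200.35 120.51] [-2.19 -1.1   5.25] [-0.213  0.651  0.036]
```

Contact at about 6.5 N with the ceiling at ≈108 mm, so the hook is seated on the notch floor. Releasing.

Call:
{"api": "jog_arm", "payload": {
  "rows": [
    [[0,0,0],[0,0,0]],
    [[0,0,0],[0,0,0]],
    [[0,0,0],[0,0,0]],
    [[0,0,0],[0,0,0]],
    [[0,0,0],[0,0,0]]
  ],
  "grip": 45
}}

```text
time: 12.25
tool_pos: [441.8, 200.3, 120.0]
tcp_rot: [-180.0, 0.0, 88.8]
ft_force: [0.3, -0.1, -0.1]
finger_gap: 45.2
grip_force: 0.0
```

Call:
{"api": "jog_arm", "payload": {
  "rows": [
    [[0,0,-10],[0,0,0]],
    [[0,0,-25],[0,0,0]],
    [[0,0,-45],[0,0,0]],
    [[0,0,-70],[0,0,0]],
    [[-10,0,-90],[0,0,0]],
    [[-40,0,-100],[0,0,0]],
    [[-60,0,-100],[0,0,0]],
    [[-60,0,-100],[0,0,0]],
    [[-60,0,-100],[0,0,0]],
    [[-60,0,-100],[0,0,0]]
  ]
}}

```text
time: 13.25
tool_pos: [440.6, 140.9, 220.5]
tcp_rot: [180.0, -0.0, 88.8]
ft_force: [0.4, -0.4, -0.1]
finger_gap: 44.8
grip_force: 0.0
```

Run:
```python
from h import *
s=r.sense(); im,W=pts('wrist',s); print(s['tool_pos'].round(1),s['ft_force'].round(1))
for zl,zh in [(80,100),(106,113.5),(113.5,130),(148,165)]:
    m=(W[...,2]>zl)&(W[...,2]<zh)&(abs(W[...,0]-450)<45)&(abs(W[...,1]-200)<(35 if zl<100 or zl>140 else 10)); q=W[m]
    if len(q): print(zl,len(q),np.median(q[:,2]).round(1),cv2.minAreaRect(q[:,:2].astype(np.float32)))
cv2.imwrite('pics/w5.png',cv2.resize(im[60:340,200:440],(514,600),interpolation=cv2.INTER_CUBIC))
```

```text
[440.6 140.9 220.5] [ 0.4 -0.4 -0.1]
80 399 85.6 ((453.20904541015625, 199.54254150390625), (42.97372055053711, 50.144134521484375), 88.74982452392578)
106 293 111.9 ((430.853271484375, 200.1237335205078), (19.251224517822266, 10.795315742492676), 88.32275390625)
113.5 7 113.9 ((432.7893371582031, 200.831298828125), (18.274839401245117, 8.876906394958496), 87.92162322998047)
148 507 152.9 ((444.4678039550781, 199.9371337890625), (23.75783348083496, 11.997878074645996), 88.30506896972656)
```

View pics/w5.png

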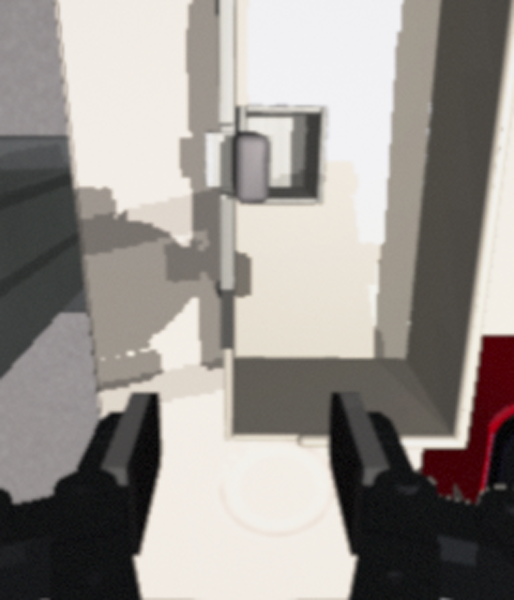

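The view shows the hook over the strip in its notch (crop (225,160)), basket square inside the bath and the gripper clear. The strap top is at 111.9 mm, which puts the ceiling at ≈108 mm, and the slight tilt is well within limits. Handing in.

```bash
python3 -c "
from bench import r
print(r.hand_in())"
```

```text
the job is handed in; nothing more can be done
None
```

The basket hangs by its hook in the notch on the bath's near rim, basket inside the bath and gripper clear. The job is handed in after about 13 s of the 58 s allowed; `hand_in()` gave no verdict.

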